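# Third hand for a bolt keeper

### The arm

A 6-joint arm with a two-finger parallel gripper is mounted at the origin on a cart in front of the work surface, level with it; the furniture and walls round the work are solid. World frame = base frame: x ahead of the robot, y to its left, z up, the work surface at z = 0. Lengths are in m, angles in degrees, forces in N, time in s.
With the tool pointing down it reaches from about 0.325 to 0.775 m from the base axis. Payload 5.5 kg.
Tool frame: the origin (TCP) lies at the centre of the arm's flange, where the gripper is bolted on; the fingertips stand 182 mm ahead of it and the grasp point (between the pads) lies 163 mm ahead of it; z points along the fingers, y is the line along which they close (so a half turn about z gives the same grasp; the last joint's range is limited). The gripper opens to 88 mm and grips with 3 to 60 N. Pads are 20 mm wide; open, the fingers measure 115 mm over their backs; the gripper's body (75 mm by 178 mm) begins 61 mm behind the grasp point.
Start: joints at [65.048, 5.22, 70.514, -0, 104.267, -3.249], TCP at [0.222, 0.557, 0.405] pointing down, gripper open.
Joint ranges: [-164.24, 164.24], [-49.07, 125.15], [9.68, 141.18], [-86.29, 266.29], [3.28, 154.24], [-151.56, 151.56]. Speed limits (degrees/s): [147.25, 147.25, 172.46, 180, 180, 180].

### API

Orientations are given as [roll, pitch, yaw] about the fixed x, y, z axes, in that order (R = Rz(yaw) Ry(pitch) Rx(roll)).
In Python, from station import r gives the robot as it stands. The module is installed in compiled form; this text tells all that it offers. Calls block until the motion is done:
- r.reach(position, orientation): joint-space move of the TCP to a pose.
- r.servo_line(position, rotation=None, speed=0.15): straight line of the TCP; rotation=None keeps the orientation; speed is the mean speed in m/s.
- r.move_joints(angles): joint-space move.
- r.let_go() and r.grab(squeeze=None): open the fingers fully, or close them until they stop; squeeze is the grip in N (None keeps the last).
- r.wait(seconds).
- r.inverse_kinematics(position, orientation): joint angles nearest the present ones, or None.
- r.sense(): the state.
- r.snapshot(name): name is "side" or "top" or "wrist"; returns a dict with "frame" (384x512x3 uint8, red, green, blue), "fx", "fy", "cx", "cy" (pixels), "R" (3x3) and "t" (3): a world point X has camera coordinates R X + t. Camera axes: x right, y down, z forward; pixel columns grow to the right and rows downward; lengths in m; the calibration is good to about 2 mm. The wrist camera is an equidistant fisheye: a pixel r from the principal point sees the ray r / f radians off the axis. A picture is of the moment at which its call begins. There is no depth.
A pose or a line that the arm cannot do raises r.IKError and nothing moves.
- r.hand_in(): hands the job in; it is judged then, once.
The state is a dict: "clock": time; "joints": joint angles; "joint_vel": joint speeds; "joint_torque": joint torques, N m; "tcp_pos": TCP position; "orientation": TCP orientation; "contact_force": force on the tool from outside, world axes, zero at the start; "torque": the same for the moment, N m; "opening": finger opening in m; "gripper_force": force on a finger pad.
Only numpy, scipy, OpenCV 4.12 (cv2) and the standard library are available. Lean on these libraries where they do the work, as an engineer would, in place of code of your own. Each camera call takes 0.05 s, during which the arm holds its last target. There are 200 camera calls.

### The job

The slide bolt on this drop-front tool chest still needs its keeper. Draw the bolt fully back by its black knob, stand the loose keeper on the chest's plinth with its back flat against the bare corner post and its bore in line with the bolt, then shoot the bolt fully home into the keeper. After that be my third hand while I drive the screws: press the keeper against the post with a steady push of about 15 N and finish while still pressing, keeping it flat and the bolt home, and leave the other things on the worktop where they are.

Things in the scene. Friction and masses are not known exactly. Their poses are not given: they have to be found in the camera images.
- chest: low wooden tool chest, fixed, 300 mm wide, 130 deep, 88 high (all sizes in mm), carrying handle on the lid up to 110 high; its dark plinth juts 49 in front of the front face, plinth top 14 above the worktop. Origin on the worktop in the plane of the front face, midway along it; x into the chest (away from the robot), y to the left along the front, z up
- post: the bare right-hand corner post of the chest, fixed to it, a flat upright face 94 mm wide and 61 high against which the keeper goes. Origin at the foot of that face, on the plinth's top (14 above the worktop), where the keeper's own origin shall come; axes as the chest's
- keeper: loose grey cast keeper, 0.12 kg, upright: box 30 mm wide (y), 30 deep (x), 40 high, square 17x17 bore right through along y, bore axis 13 before its back, 20 above its foot; two screw ears flush with the back, 4 thick, 26 high, reach 33.5 either side. Origin: foot of the back, midway; box on the -x side. In place its axes are the post's. Grip across the 30, before the ears
- bolt (a joint): slide of the bolt in m: 0 = shot fully home (its tip stands in front of the corner post), 0.050 = drawn fully back to the left (chest +y). A spring catch keeps it at either end: about 3 N starts it, well past the middle it snaps on by itself to the nearer end
- bolt_knob (a point): centre of the bolt's black ball knob, 21 mm in diameter, 34.5 before the chest's front face, 56 above the worktop, on a stem leaning up and toward the robot; moves with the bolt. The bolt is a rod 10 in diameter along chest y, axis 13 before the face and 34 above the worktop, in steel guides that stand 23 out from the face, up to 45 above the worktop
- bolt_tip (a point): the tapered right-hand end of the bolt rod, on its axis. Home, it lies 7 mm to the right (-y) of the post's origin, so 22 deep in a keeper that stands with its origin at the post's; drawn back, 43 to the left of it
- screwdriver: yellow-handled screwdriver lying on the worktop, 190 mm long; leave it alone
- tape_roll: roll of masking tape lying flat, 104 mm across, 25 high; leave it alone
- hardware_jar: clip-top glass jar of small hardware, 115 mm across, 158 high; leave it alone
- scissors: orange-handled scissors lying on the worktop, 199 mm long; leave them alone

How it is judged (in metres and radians):
On the way, in this order (a step that is already met when the one before it is completed fails the run):
1. the bolt is drawn fully back (value of joint bolt above 0.045 m), for 0.2 s.
2. the keeper stands on the plinth, its back against the post, while the bolt is still drawn back (value of joint bolt above 0.04 m and x of keeper in the frame of post between -0.006 and 0.004 m and y of keeper in the frame of post between -0.012 and 0.012 m and z of keeper in the frame of post below 0.004 m and angle between keeper's own z axis and vertical below 0.12 rad), for 0.2 s.
3. the bolt is shot home into the keeper (value of joint bolt below 0.004 m and y of bolt_tip in the frame of keeper between -0.022 and 0.005 m and x of bolt_tip in the frame of keeper between -0.0215 and -0.0045 m and z of bolt_tip in the frame of keeper between 0.0115 and 0.0285 m), for 0.2 s.
At the end, for the whole second after the job is handed in: Through the last second the fingers press the keeper so that it bears on the post with 5 to 22 N; it stands on the plinth at rest, its back flat on the post (within 3 mm and 0.06 rad), and the bolt is home (within 4 mm of its end) with its tip at least 10 mm inside the keeper's bore (all of step 3 and contact force between keeper and post between 5 and 22 N and contact force between the fingers and keeper above 3 N and x of keeper in the frame of post between -0.003 and 0.003 m and z of keeper in the frame of post below 0.004 m and angle between keeper's own z axis and vertical below 0.06 rad and angle between the x axis of keeper and the x axis of post, either way round below 0.06 rad and linear speed of keeper below 0.01 m/s); the arm keeps its last pose, push and grip.
It fails at once if a bystander is shifted by more than 3 cm (distance of any of screwdriver, tape_roll, hardware_jar, scissors from where it was at the start of the episode above 0.03 m).
It also fails if it takes over 64 s, if anything falls off the work surface, if the arm or the gripper's body presses on something with over 40 N, if the wrist force passes 120 N, or if a joint passes its speed limit or range.

## Working session

There is one attempt and no reset: what is moved stays moved. The work goes in short steps, each a Python script; the robot and the scene stay as the last script left them, time stands still between calls to the robot, and variables do not carry over. Pictures are saved under pics/ and viewed, at most 10 in all, crops included, and the job is handed in when it is done.

```bash
mkdir -p pics; python3 - <<'E'
from station import r
import cv2,json,numpy as np
for n in("side","top"):
    s=r.snapshot(n); cv2.imwrite(f"pics/{n}0.png",cv2.resize(s["frame"][:,:,::-1],(800,600),interpolation=cv2.INTER_CUBIC))
    np.savez(f"pics/{n}0.npz",**s)
    print(n,s["fx"],s["cx"],s["cy"],np.round(-np.array(s["R"]).T@s["t"],3))
print(r.sense())
E
```

```text
side 387.10175769174487 254.4421355518554 183.99525270700317 [ 0.312 -0.774  0.78 ]
top 385.93727475811187 253.83546016867393 188.1457565333105 [0.33  0.06  1.188]
{'clock': 0.1, 'joints': array([ 6.50466332e+01,  5.26066480e+00,  7.05721818e+01,  2.13046384e-04,
        1.04266871e+02, -3.24788204e+00]), 'joint_vel': array([ 0.05156323, -0.10757243, -0.14310617, -0.00685131, -0.08277251,
        0.0305553 ]), 'joint_torque': array([ 1.73567223e-03, -4.47851551e+01, -4.07572711e+01,  7.00987852e-02,
        2.82871281e-02, -1.43631428e-04]), 'tcp_pos': array([0.2219225 , 0.55752037, 0.40362771]), 'orientation': array([-1.79900454e+02, -5.85584405e-03,  1.58294562e+02]), 'contact_force': array([-1.04887477, -0.22749079,  0.38270649]), 'torque': array([-0.03504743, -0.03501051,  0.04238506]), 'gripper_force': 0.0, 'opening': 0.08807688796218324}
```

View pics/side0.png

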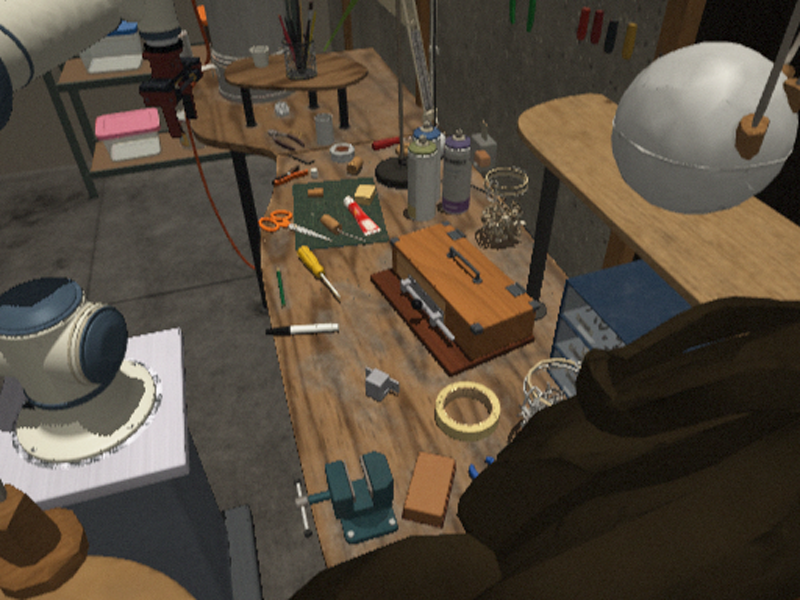

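View pics/top0.png

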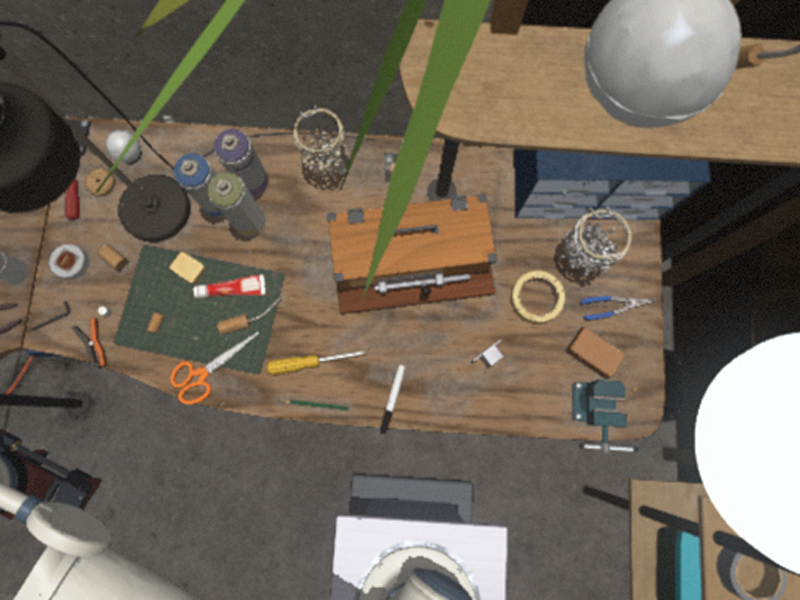

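Side view: chest with bolt at about (430,310), keeper at (380,382). Top view: knob at (427,292), keeper at (490,354), tape roll at (538,296). I'll enlarge both.

```bash
python3 - <<'E'
import cv2,numpy as np
for n,x,y in(("side",215,140),("top",205,120)):
    f=np.load(f"pics/{n}0.npz")["frame"][y:y+120,x:x+160,::-1]
    f=cv2.convertScaleAbs(f,alpha=1.4)
    cv2.imwrite(f"pics/{n}c.png",cv2.resize(f,(800,600),interpolation=cv2.INTER_CUBIC))
E
```

```text
(no output)
```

View pics/sidec.png

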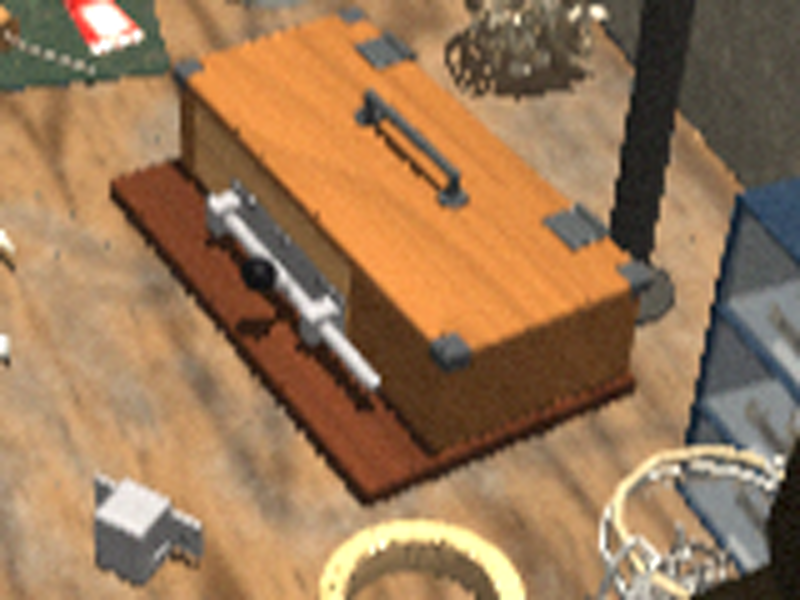

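View pics/topc.png

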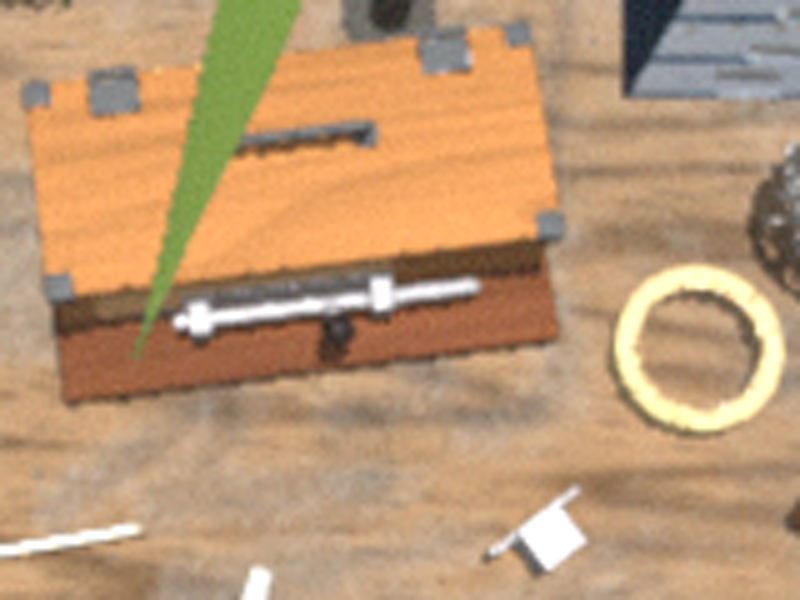

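Read-offs (crop px): side – knob (259,273), tip (376,383), keeper top face centre (135,508), plinth corners (112,188)/(368,500). Top – knob (337,330), tip (476,286), keeper top centre (550,540), ear ends (490,553)/(577,491).

```bash
cat > h.py <<'E'
import numpy as np
def P(s,X):
    c=np.asarray(s["R"])@np.asarray(X).T+np.asarray(s["t"]).reshape(3,1)
    return np.array([s["fx"]*c[0]/c[2]+s["cx"],s["fy"]*c[1]/c[2]+s["cy"]]).T
def ray(s,u):
    d=np.asarray(s["R"]).T@[(u[0]-s["cx"])/s["fx"],(u[1]-s["cy"])/s["fy"],1]
    return -np.asarray(s["R"]).T@s["t"],d/np.linalg.norm(d)
def tri(rays):
    A=b=0
    for o,d in rays:
        M=np.eye(3)-np.outer(d,d);A=A+M;b=b+M@o
    p=np.linalg.solve(A,b);return p,max(np.linalg.norm((np.eye(3)-np.outer(d,d))@(p-o)) for o,d in rays)
def Rz(a):
    a=np.radians(a);return np.array([[np.cos(a),-np.sin(a),0],[np.sin(a),np.cos(a),0],[0,0,1]])
E
python3 - <<'E'
from h import *
from scipy.optimize import least_squares
S=dict(np.load("pics/side0.npz"));T=dict(np.load("pics/top0.npz"))
sf=lambda X,Y:(215+X/5-.4,140+Y/5-.4)
tf=lambda X,Y:(205+X/5-.4,120+Y/5-.4)
pts={"knob":((259,273),(337,330)),"tip":((378,384),(478,286)),"plR":((368,498),(558,338)),"plL":((112,187),(68,399)),"lidRF":((445,368),(562,236)),"kc":((135,508),(550,540))}
for k,(a,b) in pts.items(): print(k,*tri([ray(S,sf(*a)),ray(T,tf(*b))]))
# chest fit: local model points
M={"knob":None,"tip":(-.013,None,.034)}
# post origin yp unknown; knob y unknown
loc=lambda p:{"knob":(-.0345,p[3],.056),"tip":(-.013,p[4],.034),"plR":(-.049,-.15-p[5],.014),"plL":(-.049,.15+p[5],.014),"lidRF":(0,-.15,.088)}
def res(p):
    o=[]
    for k,X in loc(p).items():
        W=(Rz(p[2])@X+[p[0],p[1],0])[None]
        o+=[P(S,W)[0]-sf(*pts[k][0]),P(T,W)[0]-tf(*pts[k][1])]
    return np.array(o).ravel()
f=least_squares(res,[.5,.05,7,0,-.08,0]);print(f.x.round(4),f.fun.round(1))
# keeper fit
kp={"box":(-.015,0,.04),"eL":(-.002,.0335,.026),"eR":(-.002,-.0335,.026)}
kt={"box":(550,540),"eL":(490,553),"eR":(577,491)}
ks={"box":(135,508),"c1":(98,508),"c2":(137,539),"c3":(172,510),"c4":(133,478)}
kl={"c1":(-.03,.015,.04),"c2":(-.03,-.015,.04),"c3":(0,-.015,.04),"c4":(0,.015,.04),"box":kp["box"]}
def rk(p):
    g=lambda X:(Rz(p[2])@X+[p[0],p[1],0])[None]
    return np.array([P(T,g(kp[k]))[0]-tf(*kt[k]) for k in kt]+[P(S,g(kl[k]))[0]-sf(*ks[k]) for k in ks]).ravel()
f=least_squares(rk,[.35,-.1,36]);print(f.x.round(4),f.fun.round(1))
E
```

```text
knob [0.57828811 0.01817474 0.05536776] 0.00010435299954315958
tip [ 0.61736423 -0.06782858  0.03453184] 0.001100503365249535
plR [ 0.59290234 -0.12194536  0.00760085] 0.0001608116678512396
plL [0.53355309 0.18096026 0.00684095] 0.0008069990716019511
lidRF [ 0.6377608  -0.11096758  0.08064341] 0.0007567271632639743
kc [ 0.46442978 -0.11664321  0.03719088] 0.0018950130040276216
[ 6.09700e-01  3.57000e-02  1.07696e+01 -1.16000e-02 -1.03300e-01
  3.80000e-03] [-0.  -0.1  0.1  0.1 -0.7  0.4  0.2  0.1 -0.5 -0.7  1.2  0.4  0.2 -1.2
  0.8  0.2  0.5 -2.   0.6 -0.4]
[ 0.4772 -0.1091 35.6784] [ 0.6 -0.9  0.3 -0.8  1.3 -0.1 -0.4 -0.3 -1.3  0.7  0.1 -0.2  0.4 -1.6
 -0.9 -0.3]
```

```bash
python3 - <<'E'
from station import r
from h import *
import cv2
for i,p in enumerate([(.50,.02,.40),(.50,-.10,.40)]):
    r.reach(p,[180,0,10.8]); r.wait(.4)
    s=r.snapshot("wrist"); np.savez(f"pics/w{i}.npz",**s)
    print(s["fx"],s["cx"],s["cy"],np.round(-np.array(s["R"]).T@s["t"],3),np.round(s["R"],2).tolist())
    cv2.imwrite(f"pics/w{i}.png",cv2.resize(s["frame"][:,:,::-1],(800,600),interpolation=cv2.INTER_CUBIC))
q=r.sense();print(q["clock"],q["tcp_pos"],q["contact_force"],q["joints"].round(0))
E
```

```text
297.3186396354542 259.39451981955335 193.37450431465982 [0.576 0.035 0.379] [[0.19, -0.98, -0.0], [-0.94, -0.18, 0.28], [-0.27, -0.05, -0.96]]
297.3186396354542 259.39451981955335 193.37450431465982 [ 0.576 -0.084  0.379] [[0.19, -0.98, -0.0], [-0.94, -0.18, 0.28], [-0.27, -0.05, -0.96]]
3.7167 [ 0.50007458 -0.09942131  0.40005352] [ 0.48394552  0.82017059 -0.65783752] [-15.  -9.  85.   0. 104.  64.]
```

View pics/w1.png

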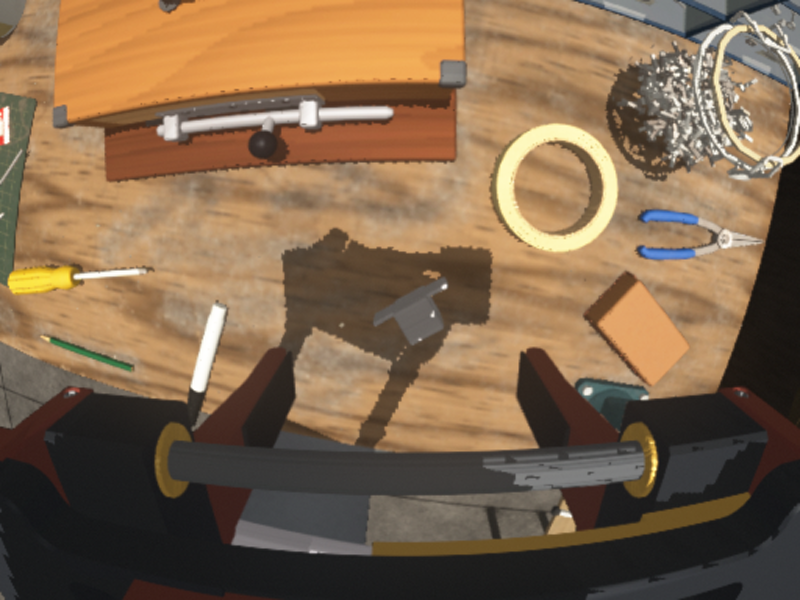

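Wrist view: knob (263,145), tip (392,114), keeper ears (377,323)-(447,283), box corner (440,330), plinth front edge (107,180)-(457,158). Montage of enlargements from both places next.

```bash
python3 - <<'E'
import cv2,numpy as np
o=[]
for n,x in((0,165),(1,65)):
    f=np.load(f"pics/w{n}.npz")["frame"]
    f=cv2.convertScaleAbs(f[:,:,::-1],alpha=1.4)
    a=cv2.resize(f[50:125,x:x+200],(800,300),interpolation=cv2.INTER_CUBIC); o.append(a)
cv2.imwrite("pics/m.png",np.vstack(o))
E
```

```text
(no output)
```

View pics/m.png

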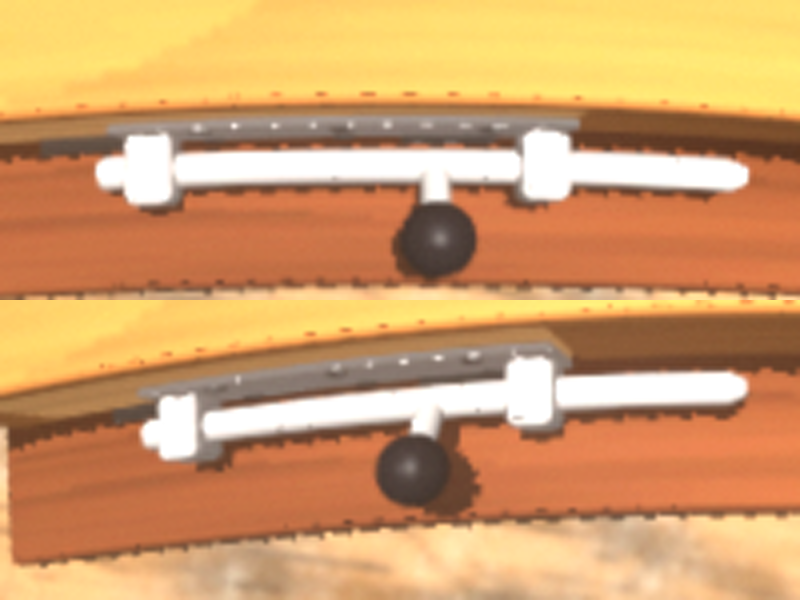

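Upper (place 0): knob (438,240), tip (748,174), left rod end (97,173); lower (place 1): knob (413,470), tip (748,387), left end (142,434), plinth left corner (14,562).

```bash
cat >> h.py <<'E'
def fray(s,u):
    x,y=(u[0]-s["cx"])/s["fx"],(u[1]-s["cy"])/s["fy"];th=np.hypot(x,y)
    d=np.asarray(s["R"]).T@[np.sin(th)*x/th,np.sin(th)*y/th,np.cos(th)]
    return -np.asarray(s["R"]).T@s["t"],d
E
python3 - <<'E'
from h import *
from scipy.optimize import least_squares
S=dict(np.load("pics/side0.npz"));T=dict(np.load("pics/top0.npz"))
W0=dict(np.load("pics/w0.npz"));W1=dict(np.load("pics/w1.npz"))
s=lambda X,Y:ray(S,(215+X/5-.4,140+Y/5-.4))
t=lambda X,Y:ray(T,(205+X/5-.4,120+Y/5-.4))
a=lambda X,Y:fray(W0,(165+X/4-.4,50+Y/4-.4))
b=lambda X,Y:fray(W1,(65+X/4-.4,50+(Y-300)/4-.4))
v=lambda X,Y:fray(W1,(X/1.5625-.2,Y/1.5625-.2))
D={"knob":[s(259,273),t(337,330),a(438,240),b(413,470)],
"tip":[s(378,384),t(478,286),a(748,174),b(748,387)],
"left":[a(97,173),b(142,434)],
"plR":[s(368,498),t(558,338),v(457,158)],"plL":[s(112,187),t(68,399),b(14,562)],"lid":[s(445,368),t(562,236)]}
for k in("knob","tip"): print(k,tri(D[k]),"wrist only",tri(D[k][2:]))
print("left",tri(D["left"]))
L=lambda p:{"knob":(-.0345,p[3],.056),"tip":(-.013,p[4],.034),"left":(-.013,p[5],.034),"plR":(-.049,-.15-p[6],.014),"plL":(-.049,.15+p[6],.014),"lid":(0,-.15,.088)}
def fit(sel,p0):
  def res(p):
    o=[]
    for k,X in L(p).items():
        w=Rz(p[2])@X+[p[0],p[1],0]
        for i,(c,d) in enumerate(D[k]):
            if i in sel or k in("plR","plL","lid"): o.append(np.cross(d,w-c)*(1 if k in("knob","tip","left") else .5)*1000)
    return np.array(o).ravel()
  f=least_squares(res,p0,loss="soft_l1");print(f.x.round(4));return f
f=fit(range(4),[.61,.036,10,-.01,-.1,.1,0]);n=np.linalg.norm(f.fun.reshape(-1,3),axis=1);print(n.round(1))
kd=[("eL",(-.002,.0335,.026),[t(490,553),v(377,323)]),("eR",(-.002,-.0335,.026),[t(577,491),v(447,283)]),("b",(-.015,0,.04),[t(550,540),s(135,508)]),("c1",(-.03,.015,.04),[s(98,508)]),("c2",(-.03,-.015,.04),[s(137,539)]),("c3",(0,-.015,.04),[s(172,510)])]
def rk(p): return np.array([np.cross(d,Rz(p[2])@X+[p[0],p[1],0]-c)*1000 for _,X,R in kd for c,d in R]).ravel()
g=least_squares(rk,[.47,-.11,36]);print(g.x.round(4),np.linalg.norm(g.fun.reshape(-1,3),axis=1).round(1))
for k,X,R in kd[:3]: print(k,tri(R))
E
```

```text
knob (array([0.5790921 , 0.01928351, 0.05436835]), np.float64(0.0012528481564582884)) wrist only (array([0.57957916, 0.01983024, 0.05453829]), np.float64(0.00018139840578099674))
tip (array([ 0.61834992, -0.06720633,  0.03365527]), np.float64(0.0019210301547563306)) wrist only (array([ 0.61897778, -0.0669035 ,  0.03412658]), np.float64(0.00023603144221871276))
left (array([0.58237148, 0.11919834, 0.03740186]), np.float64(8.443181537747073e-05))
[ 6.11000e-01  3.80000e-02  1.08407e+01 -1.26000e-02 -1.04700e-01
  8.64000e-02  3.90000e-03]
[1.6 1.5 0.8 0.4 0.8 1.5 1.4 1.  0.5 0.9 1.9 0.8 1.7 2.7 0.4 1.  3.6 1.3]
[ 0.4765 -0.1077 38.8375] [0.6 1.3 2.  3.3 2.8 1.8 4.  1.6 5.4]
eL (array([ 0.45386986, -0.08329051,  0.02270454]), np.float64(0.0005579114221118796))
eR (array([ 0.49581108, -0.13407073,  0.01772942]), np.float64(0.0008339631977941815))
b (array([ 0.46442978, -0.11664321,  0.03719088]), np.float64(0.0018950130040276216))
```

```bash
cat >> h.py <<'E'
YAW=10.95
C=Rz(YAW); KN=np.array([.5795,.0197,.056]); PO=np.array([.6302,-.0576,.014])
def at(base,x,y,z=None,R=C):  # offset in chest axes, absolute TCP z
    p=base+R@[x,y,0]
    if z is not None:p[2]=z
    return p
E
python3 - <<'E'
from station import r
from h import *
O=[180,0,YAW]
r.grab(20)
r.reach(at(KN,-.003,-.042,.30),O)
r.servo_line(at(KN,-.003,-.042,.231)); r.wait(.2)
f0=r.sense()["contact_force"]; print(f0,r.sense()["opening"])
for d in list(np.arange(-.03,.0201,.01))+list(np.arange(.022,.034,.002)):
    r.servo_line(at(KN,-.003,d,.231),speed=.04)
    q=r.sense(); f=C.T@(q["contact_force"]-f0); print(round(d,3),f.round(1),(C.T@(q["tcp_pos"]-KN)).round(4)[1])
    if d>.02 and abs(f[1])>8: break
r.servo_line(at(KN,-.003,d-.02,.231)); 
r.servo_line(at(KN,-.003,d-.02,.36));r.wait(.2)
s=r.snapshot("wrist"); np.savez("pics/w2.npz",**s)
import cv2
cv2.imwrite("pics/w2.png",cv2.resize(s["frame"][:200,60:420,::-1],None,fx=2,fy=2,interpolation=cv2.INTER_CUBIC))
print(r.sense()["clock"])
E
```

```text
[-0.1242158  -0.25090611  0.58430751] 0.0006463625468923911
-0.03 [ 0.5  0.2 -0.5] -0.0296
-0.02 [ 0.3  0.1 -1.4] -0.0199
-0.01 [-0.6 -2.1 -1.1] -0.0097
0.0 [0.3 0.2 0.1] 0.0007
0.01 [-0.3  0.2 -0.8] 0.0104
0.02 [ 1.6  0.7 -1.8] 0.0203
0.022 [-0.7  0.8 -0.6] 0.022
0.024 [ 0.1  0.3 -0.8] 0.024
0.026 [ 0.9  0.5 -0.7] 0.0261
0.028 [ 0.  -0.8 -0.2] 0.0281
0.03 [ 0.6  0.3 -0.4] 0.03
0.032 [ 0.2 -5.3 -1.5] 0.0309
0.034 [  0.5 -11.5  -1. ] 0.0316
12.2667
```

View pics/w2.png

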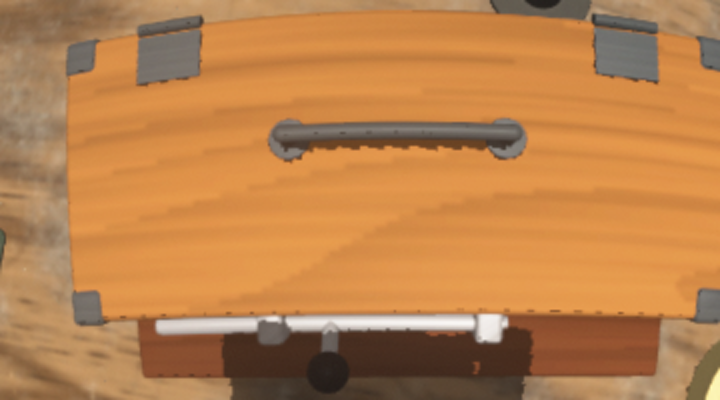

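Bolt drawn back (knob far left, tip withdrawn at the right guide), end-stop force felt. Now grasp the keeper and set it just in front of the post.

```bash
python3 - <<'E'
from station import r
from h import *
import cv2
K=np.array([.4764,-.1074,0]); ky=39.5; RK=Rz(ky)
g=lambda z:at(K,-.020,0,z,RK)
r.let_go()
r.reach(g(.27),[180,0,ky])
r.servo_line(g(.196),speed=.08); r.wait(.2); f0=r.sense()["contact_force"]
r.grab(25); r.wait(.2); q=r.sense(); print("grip",q["opening"],q["gripper_force"],(q["contact_force"]-f0).round(1))
r.servo_line(g(.27)); r.wait(.2);q=r.sense(); print("lift",q["opening"],q["contact_force"]-f0,q["clock"])
r.reach(at(PO,-.037,0,.27),[180,0,YAW])
r.servo_line(at(PO,-.037,0,.222)); r.wait(.2)
for n in("side","wrist"):
    s=r.snapshot(n); np.savez(f"pics/{n}3.npz",**s)
a=np.load("pics/side3.npz")["frame"][180:255,260:360]; b=np.load("pics/wrist3.npz")["frame"]
cv2.imwrite("pics/m3.png",np.hstack([cv2.resize(a,(400,300),interpolation=cv2.INTER_CUBIC),cv2.resize(b[40:340,60:460],(400,300))])[:,:,::-1])
print(r.sense()["clock"])
E
```

```text
grip 0.029829990235339776 24.96847853064537 [ 1.2 -0.   0.1]
lift 0.029877124907710297 [ 0.95394754 -0.35567191 -1.2756472 ] 17.7333
19.175
```

View pics/m3.png

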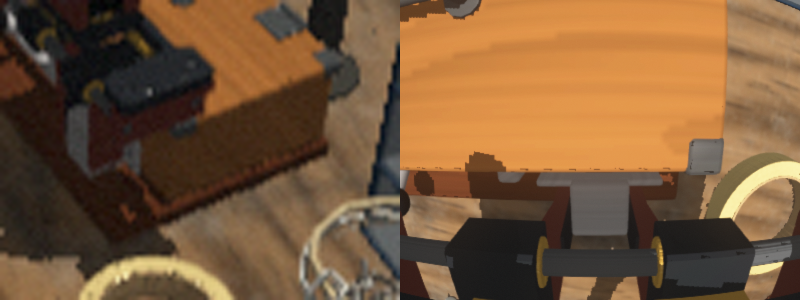

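```bash
python3 - <<'E'
from station import r
from h import *
f0=r.sense()["contact_force"]
for z in np.arange(.216,.2029,-.001):
    r.servo_line(at(PO,-.037,0,z),speed=.02); r.wait(.1); f=r.sense()["contact_force"]-f0
    if f[2]>2.5: break
print("touch",z,f)
r.let_go(); r.servo_line(at(PO,-.037,0,.28)); r.grab(20)
r.servo_line(at(PO,-.068,0,.28)); r.servo_line(at(PO,-.068,0,.203)); r.wait(.2)
f0=r.sense()["contact_force"]
for x in np.arange(-.060,-.024,.002):
    r.servo_line(at(PO,x,0,.203),speed=.03); q=r.sense(); f=C.T@(q["contact_force"]-f0)
    print(round(x,3),f.round(1),(C.T@(q["tcp_pos"]-PO))[0].round(4))
    if f[0]<-7: break
r.wait(.3)
s=r.snapshot("side"); np.savez("pics/side4.npz",**s)
print(r.sense()["clock"])
E
```

```text
touch 0.209 [-3.42207206  0.89330622  7.38907426]
-0.06 [ 0.7 -0.7 -0.5] -0.0598
-0.058 [-0.3 -1.  -0.8] -0.058
-0.056 [ 0.3 -0.8 -0.6] -0.0559
-0.054 [ 0.9 -0.5 -1.1] -0.0539
-0.052 [ 0.6 -0.8 -0.9] -0.0519
-0.05 [ 0.1  0.7 -1.2] -0.0499
-0.048 [-0.7 -0.5 -0.1] -0.0479
-0.046 [ 0.5 -1.2 -1.3] -0.0459
-0.044 [ 0.6 -0.3 -1.1] -0.0439
-0.042 [-5.3 -0.1  1.4] -0.0426
-0.04 [-14.5   0.3   7.4] -0.0417
29.6417
```

```bash
python3 - <<'E'
from station import r
from h import *
import cv2
r.servo_line(at(PO,-.062,0,.203)); r.servo_line(at(PO,-.062,0,.29),speed=.25); 
r.reach(at(KN,-.003,.085,.29),[180,0,YAW]); r.wait(.1)
s=r.snapshot("side"); np.savez("pics/side5.npz",**s)
w=r.snapshot("wrist"); np.savez("pics/w5.npz",**w)
a=s["frame"][180:255,245:345]; b=w["frame"][50:200,160:360]
cv2.imwrite("pics/m5.png",np.hstack([cv2.resize(i,(400,300),interpolation=cv2.INTER_CUBIC) for i in(a,b)])[:,:,::-1])
print(r.sense()["clock"])
E
```

```text
31.3667
```

View pics/m5.png

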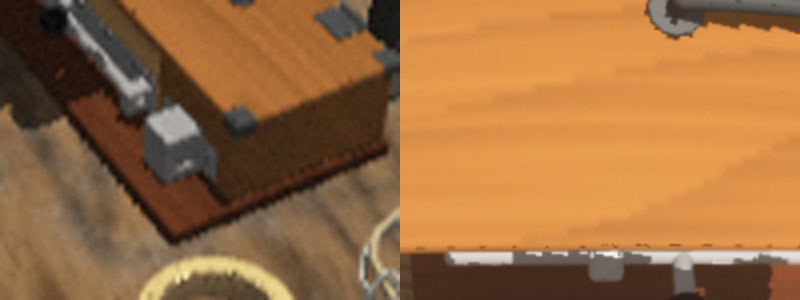

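Keeper stands upright before the post, right ear on it, top-face centre at crop (172,125). I check its y against the projection, then shoot the bolt.

```bash
python3 - <<'E'
from station import r
from h import *
S=dict(np.load("pics/side5.npz"))
o,d=ray(S,(245+172/4-.4,180+125/4-.4)); p=o+d*(.054-o[2])/d[2]
print("keeper top centre in post frame",(C.T@(p-PO)).round(4))
r.servo_line(at(KN,-.003,.085,.231)); r.wait(.2)
f0=r.sense()["contact_force"]
for d in [.07,.06,.05,.04,.03,.022,.020,.018,.016,.014]:
    r.servo_line(at(KN,-.003,d,.231),speed=.05); q=r.sense(); f=C.T@(q["contact_force"]-f0)
    print(d,f.round(1),(C.T@(q["tcp_pos"]-KN))[1].round(4))
    if d<.045 and f[1]>7 : break
r.wait(.1)
r.servo_line(at(KN,-.003,d+.02,.231)); r.servo_line(at(KN,-.003,d+.02,.29),speed=.25)
print(r.sense()["clock"])
s=r.snapshot("side"); np.savez("pics/side6.npz",**s)
E
```

```text
keeper top centre in post frame [-0.0194 -0.0026  0.04  ]
0.07 [-0.7  0.   1.1] 0.0696
0.06 [-0.3  1.8  0.6] 0.0597
0.05 [-0.4 -0.3  1.1] 0.0493
0.04 [-0.1 -0.   1. ] 0.0394
0.03 [ 0.3 -0.4  1.2] 0.0296
0.022 [-0.6 -0.4  1.2] 0.0217
0.02 [-0.1 -0.4  0.9] 0.02
0.018 [-0.   4.   1.4] 0.0186
0.016 [-0.8 10.6  2.9] 0.0178
35.7833
```

```bash
python3 - <<'E'
from station import r
from h import *
import cv2
y=-.001
r.reach(at(PO,-.064,y,.27),[180,0,YAW]); r.servo_line(at(PO,-.064,y,.203)); r.wait(.3)
F=lambda:np.mean([(r.wait(.03),r.sense()["contact_force"])[1] for _ in range(6)],0)
f0=F(); r.servo_line(at(PO,-.045,y,.203),speed=.05)
for x in np.arange(-.043,-.034,.0005):
    r.servo_line(at(PO,x,y,.203),speed=.03); r.wait(.1); f=C.T@(F()-f0)
    print(round(x,4),f.round(1))
    if f[0]<-13.5: break
r.wait(.8); print((C.T@(F()-f0)).round(1),r.sense()["torque"],r.sense()["clock"])
s=r.snapshot("side"); w=r.snapshot("wrist")
a=s["frame"][180:255,245:345]; b=w["frame"][50:275,100:400]
z=np.load("pics/side6.npz")["frame"][180:255,245:345]
cv2.imwrite("pics/m7.png",np.hstack([cv2.resize(i,(400,300),interpolation=cv2.INTER_CUBIC) for i in(z,b)])[:,:,::-1])
E
```

```text
-0.043 [-0.1  0.   0.1]
-0.0425 [-5.5  0.2  3.2]
-0.042 [-7.7  0.7  4.8]
-0.0415 [-9.9  0.8  6.3]
-0.041 [-12.1   0.7   7.1]
-0.0405 [-14.7   1.2   8. ]
[-14.3   1.5   8.9] [-0.13877708  2.2835066   0.07221989] 42.3417
```

View pics/m7.png

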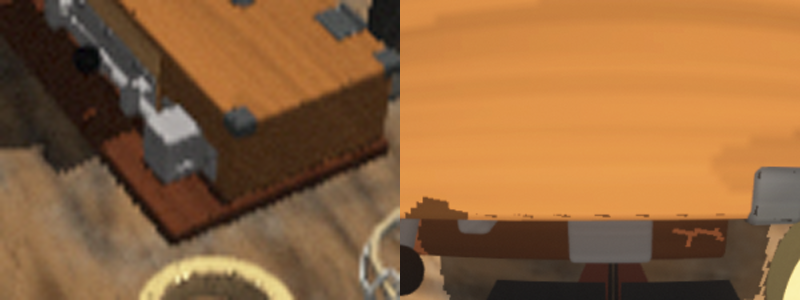

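The pictures show the rod entering the keeper, which is upright and flat on the post. The push is steady at 14.3 N, so I'm handing in.

```bash
python3 -c "
from station import r
print(r.hand_in())"
```

```text
the job is handed in; nothing more can be done
None
```

The job is handed in, with no verdict returned: I drew the bolt back, stood the keeper against the post, shot the bolt home into it, and finished at about 42 s still pressing the keeper with about 14 N, without going near the other things.

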